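Take the badly capped cartridge off the rotary table and push its cap home

TASK

Four steel valve cartridges stand on the free-spinning rotary table; one came round with its black cap standing proud, a bare neck showing under it. Lift that one off the rotary table with its cap still up, stand it upright with its whole foot on top of the round steel anvil and push the cap fully home there. Leave the other three standing on the rotary table, tip none of the four over, and do not disturb the other things on the bench.

Things in the scene. Friction and masses are not known exactly. Their poses are not given: they have to be found in the camera images.
- turntable: rotary table: fixed round grey foot with a free-turning aluminium disc, 260 mm diameter, 12 mm thick, top 48 mm above the bench. No drive, no brake: it turns at the slightest push. Low hub (32 mm diameter, 8 mm high) at its centre. Origin on the bench under the disc's axis. It stands on the robot's left or right, the anvil on the other side
- disc_top (a point): centre of the turntable disc's top face, on its axis, 48 mm above the bench; does not turn with the disc
- anvil: fixed round steel anvil, 110 mm in diameter, flat top 30 mm above the bench, on a round black rubber pad of 124 mm diameter and 6 mm thickness. Origin on the bench under its centre
- anvil_top (a point): centre of the anvil's flat top, 30 mm above the bench, z up
- loose_valve: the cartridge with the proud cap, else like the others: foot flange 42 mm diameter, 8 mm high; steel barrel 36 mm diameter from 10 to 62 mm up; bare neck 13 mm diameter showing for 13 to 16 mm; then the cap. 0.3 to 0.5 kg. Upright on the disc about 88 mm from its axis, in any of the four places. Origin: centre of its underside, z up its axis
- cap (a joint): how far the loose cartridge's black cap stands above home, in m: 0 fully home against the barrel's shoulder, 0.013 to 0.016 at the start. The cap (23 mm diameter, 13 mm high) slides along the cartridge's axis, cannot come right off, stays where it is left, and needs about 8 N to move
- cap_top (a point): centre of the top face of that cap; 75 mm above the cartridge's underside when home, 88 to 91 mm at the start
- valve_a: steel valve cartridge upright on the turntable, 75 mm tall: round foot flange 42 mm diameter, 8 mm high, barrel 36 mm diameter from 10 to 62 mm up, then a black plastic push-on cap (23 mm diameter, 13 mm high) pressed home against the barrel's shoulder so that no neck shows. About 0.4 kg. Origin at the centre of its underside, z up its axis
- valve_b: same as valve_a
- valve_c: same as valve_a
- setting_ring: bystander: steel ring lying flat beyond the anvil, 60 mm diameter, 20 mm high; origin at the centre of its underside
- wrench: bystander: steel wrench, 160 mm long, lying on the bench on the near side of the anvil; origin at its middle, underside
- screwdriver: bystander: screwdriver with a black handle, 180 mm long, lying beyond the turntable and anvil; origin at its middle, underside
- oiler: bystander: grey plastic bottle, 52 mm diameter, 120 mm tall, at the left; origin at the centre of its underside
- bush: bystander: flanged steel bush standing alone on the bench at the right, 54 mm diameter, 40 mm tall; origin at the centre of its underside

How it is judged:
By the outcome, as a careful person would: the job done as asked, in the order asked, and still so for the second after the job is handed in, with the robot touching nothing.
It also fails if it takes over 48 s, if anything falls off the work surface, if the arm or the gripper's body presses on something with over 40 N, if the wrist force passes 120 N, or if a joint passes its speed limit or range.

ROBOT

A 7-joint arm with a two-finger parallel gripper is mounted at the origin on the work surface. World frame = base frame: x ahead of the robot, y to its left, z up, the work surface at z = 0. Lengths are in m, angles in rad, forces in N, time in s.
With the tool pointing down it reaches from about 0.4 to 0.85 m from the base axis. Payload 10.4 kg.
Tool frame: the origin (TCP) lies midway between the tips of the shut fingers; the grasp point (between the pads) lies r.grip_point_offset behind it (r.grip_point_offset is the distance from the TCP to the grasp point, in m); z points along the fingers, y is the line along which they close (so a half turn about z gives the same grasp; the last joint's range is limited). The gripper opens to 87 mm and grips with 3 to 60 N. Pads are 19 mm wide; open, the fingers measure 117 mm over their backs; the gripper's body (75 mm by 190 mm) begins 51 mm behind the grasp point.
Start: joints at [-0.023, 0.332, -0.065, 1.46, 0.022, 1.35, -0.088], TCP at [0.625, 0, 0.223] pointing down, gripper open.
Joint ranges: [-2.6, 2.6], [-0.5, 2.12], [-1.47, 1.34], [0.16, 2.42], [-1.27, 4.41], [0.06, 2.06], [-2.6, 2.6]. Speed limits (rad/s): [2.22, 2.22, 2.79, 2.79, 3.14, 3.14, 3.14].

INTERFACE

Orientations are given as a unit quaternion [x, y, z, w].
In Python, from bench import r gives the robot as it stands.
- The arm moves only by the tool play_rows, never from a script. Its arguments are lists of equal length, an entry for each row: "claw": the closure, from 0 (fully open) to 1 (shut); "delta_pos": the shift along the tool's x, y, z scaled (see below), a list of three; "delta_rot": the turn, a rotation vector about the tool's x, y, z scaled (see below), a list of three. A call has 1 to 8 rows; each row shifts and turns the commanded pose from where the row before left it, along the tool's axes as they then stand; what a row does not reach is not made up. The controller multiplies each number of a shift by 200 mm and each number of a turn by pi rad. A row lasts 1/10 s, in which the tool goes at most 50 mm and 8.59 degrees, less where a joint would pass 70% of its speed; a pose out of reach is approached as far as the arm can. A call with a number of a shift or a turn outside -1 to 1 is refused whole. A call with a gripper value outside its range is refused whole. The fingers move at their own pace and stop on an object; "squeeze" is the grip in N (left out, the last holds). Time passes only in rows, so rows that do not move let the fingers close. It gives the time, the measured TCP pose, the force, the opening and the grip force at its end, in the units of the state.
- r.read_state(): the state, without advancing time (a new reading comes with each control period).
- r.camera(name): name is "scene" or "side" or "wrist"; returns a dict with "pixels" (384x512x3 uint8, red, green, blue), "camera_matrix" (3x3 intrinsics, pixels), "cam_to_world" (4x4, takes a point from camera to world coordinates); the wrist camera has in their place "hand_eye" (4x4, takes a point from camera to tool coordinates, whose origin is the TCP and whose axes are the flange's). Camera axes: x right, y up, looking along -z (the intrinsics and any distortion apply to the point x, -y, -z); pixel columns grow to the right and rows downward; lengths in m; the calibration is good to about 2 mm. The wrist camera is an equidistant fisheye: a pixel r from the principal point sees the ray r / f radians off the axis. A picture is of the moment at which its call begins: read the wrist's pose just before it. There is no depth.
- r.close_job(): hands the job in; it is judged then, once.
The state is a dict: "time": time; "joint_positions": joint angles; "joint_vel": joint speeds; "joint_torque": joint torques, N m; "ee_pos": TCP position; "eef_rot": TCP orientation; "ft_force": force on the tool from outside, world axes, zero at the start; "torque": the same for the moment, N m; "width": finger opening in m; "grip_force": force on a finger pad.
Only numpy, scipy, OpenCV 4.12 (cv2) and the standard library are available. Lean on these libraries where they do the work, as an engineer would, in place of code of your own. Each camera call takes 0.05 s, during which the arm holds its last target. There are 200 camera calls.

## Working session

There is one attempt and no reset: what is moved stays moved. The work goes in short steps, Python scripts to look and compute and a tool call to move; the robot and the scene stay as the last step left them, time stands still between calls to the robot, and variables do not carry over. Pictures are saved under pics/ and viewed, at most 10 in all, crops included, and the job is handed in when it is done.

Besides the shell and the picture viewer there is one more tool, called after "Emit:" by a JSON object that holds its "fn" and its "kwargs", one argument or row to a line. play_rows: Moves the arm, as the interface text tells. Shifts and turns lie within -1 to 1; 1 stands for 200 mm of shift or pi rad of turn. Its arguments: {"type":"object","properties":{"claw":{"type":"array"},"delta_pos":{"type":"array"},"delta_rot":{"type":"array"},"squeeze":{"type":"number"}},"required":["claw","delta_pos","delta_rot"]}

```bash
mkdir -p pics; ls
python3 - <<'E'
from bench import r
import cv2
s=r.read_state();print(s, r.grip_point_offset)
for n in("scene","side","wrist"):
    c=r.camera(n);cv2.imwrite(f"pics/{n}0.png",c["pixels"][:,:,::-1])
    print(n,c["camera_matrix"],c.get("cam_to_world",c.get("hand_eye")),[k for k in c])
E
```

```text
pics
{'time': 0.0, 'joint_positions': array([-0.0226215 ,  0.33290003, -0.06466836,  1.46096932,  0.02161301,
        1.34990086, -0.08849487]), 'joint_vel': array([-1.23283434e-03,  2.77351088e-04,  3.14024739e-04,  2.72581133e-04,
       -9.26967423e-05,  5.41735760e-04, -8.38229671e-04]), 'joint_torque': array([-1.20520472e-04, -6.23245955e+01,  2.44190963e-02, -3.89891267e+01,
       -6.13984605e-02,  3.97891912e-02,  1.87085252e-04]), 'ee_pos': array([ 6.24598415e-01, -1.69768077e-05,  2.21722918e-01]), 'eef_rot': array([ 7.07099105e-01,  7.07114069e-01, -5.55555747e-04, -4.90280622e-04]), 'ft_force': array([0.50640325, 1.08785668, 0.57067045]), 'torque': array([-0.00488206, -0.02624975, -0.01809647]), 'grip_force': 0.0, 'width': 0.08716062220152059} 0.0187
scene [[394.43247791   0.         252.96365226]
 [  0.         394.43247791 192.81293386]
 [  0.           0.           1.        ]] [[ 0.2940034  -0.74118517  0.60349528  1.27789503]
 [ 0.95573851  0.22055901 -0.19472448 -0.17307234]
 [ 0.01122057  0.63403334  0.7732243   0.98417158]
 [ 0.          0.          0.          1.
[... 177 characters left out ...]
       ]] [[ 0.82869442  0.39922383 -0.39228292 -0.01752176]
 [-0.55942184  0.61294185 -0.557987   -0.83701634]
 [ 0.01768491  0.68185235  0.73127602  1.23570869]
 [ 0.          0.          0.          1.        ]] ['pixels', 'camera_matrix', 'cam_to_world']
wrist [[297.31863964   0.         258.82335598]
 [  0.         297.31863964 189.13760023]
 [  0.           0.           1.        ]] [[-3.65923234e-04  9.65309347e-01  2.61108658e-01  7.03956374e-02]
 [ 9.99999725e-01  5.21789767e-04 -5.27617150e-04 -8.43846720e-05]
 [-6.45557592e-04  2.61108393e-01 -9.65309272e-01 -1.61116720e-01]
 [ 0.00000000e+00  0.00000000e+00  0.00000000e+00  1.00000000e+00]] ['pixels', 'camera_matrix', 'hand_eye']
```

View pics/scene0.png

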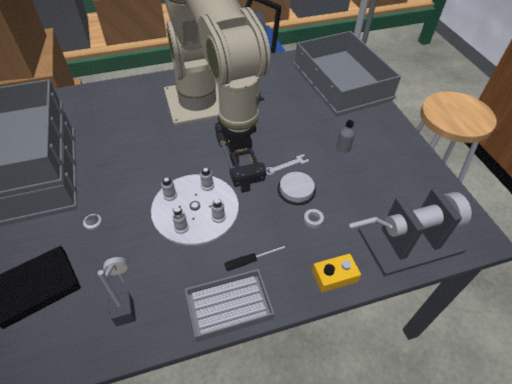

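View pics/side0.png

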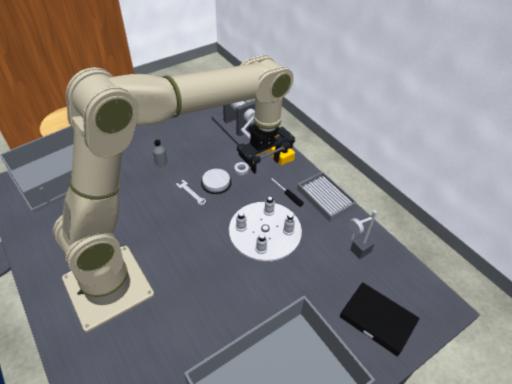

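The scene view shows the turntable at about (195,207) with valves near (168,189), (206,179), (180,220) and (218,211). The anvil is at (297,185), the wrench at (288,163) and the ring at (314,218). The side view shows the disc at (265,231), with valves at (241,221), (270,206), (289,225) and (262,243), and the anvil at (216,181). I'll zoom in on the valves.

```bash
cat > h.py <<'E'
import numpy as np, cv2
from bench import r
def pix(c,p):  # world->pixel for fixed cams
    T=np.linalg.inv(c["cam_to_world"]);q=T[:3,:3]@np.asarray(p)+T[:3,3]
    K=c["camera_matrix"];return np.array([K[0,0]*q[0]/-q[2]+K[0,2],K[1,1]*-q[1]/-q[2]+K[1,2]])
def ray(c,uv):
    K=c["camera_matrix"];T=c["cam_to_world"]
    d=np.array([(uv[0]-K[0,2])/K[0,0],-(uv[1]-K[1,2])/K[1,1],-1]);return T[:3,3],T[:3,:3]@d
def onz(c,uv,z):
    o,d=ray(c,uv);return o+d*(z-o[2])/d[2]
E
python3 - <<'E'
from h import *
a=r.camera("scene");b=r.camera("side")
A=a["pixels"][160:250,145:245,::-1];B=b["pixels"][185:275,215:315,::-1]
cv2.imwrite("pics/z.png",np.hstack([cv2.resize(x,None,fx=4,fy=4,interpolation=cv2.INTER_CUBIC) for x in(A,B)]))
for n,c,z0 in(("scene",a,(230,120)),("side",b,(170,155))):
    g=c["pixels"].astype(int);m=((g.min(2)>110)&(g.max(2)-g.min(2)<40)).astype(np.uint8)
    cs,_=cv2.findContours(m,cv2.RETR_EXTERNAL,cv2.CHAIN_APPROX_NONE)
    for k in cs:
        if cv2.contourArea(k)>80:
            e=cv2.fitEllipse(k); u=e[0]
            if 60<u[0]<360 and 120<u[1]<270: print(n,np.round(u,1),np.round(e[1],1),cv2.contourArea(k),"z48",onz(c,u,.048).round(4),"z30",onz(c,u,.03).round(4))
E
```

```text
scene [112.7 266. ] [16.4 28. ] 294.0 z48 [ 0.6812 -0.3677  0.048 ] z30 [ 0.6697 -0.3714  0.03  ]
scene [ 91.6 220.7] [12.8 17.4] 90.5 z48 [ 0.514  -0.4143  0.048 ] z30 [ 0.4993 -0.4189  0.03  ]
scene [313.4 217.3] [17.5 19.3] 259.5 z48 [0.6861 0.2051 0.048 ] z30 [0.6747 0.2123 0.03  ]
scene [193.7 209.9] [68.1 88.4] 4701.0 z48 [ 0.5597 -0.1244  0.048 ] z30 [ 0.5459 -0.1235  0.03  ]
scene [296.5 185.3] [28.3 33.9] 741.0 z48 [0.557  0.2021 0.048 ] z30 [0.5431 0.2093 0.03  ]
scene [287.8 163.7] [ 9.3 45.2] 179.5 z48 [0.462  0.2083 0.048 ] z30 [0.4463 0.2156 0.03  ]
side [309.  266.7] [84.7 95.3] 488.5 z48 [ 0.5823 -0.3294  0.048 ] z30 [ 0.5914 -0.3217  0.03  ]
side [264.8 230.9] [59.6 73.2] 3418.0 z48 [ 0.5456 -0.1272  0.048 ] z30 [ 0.5541 -0.1164  0.03  ]
side [100.1 269.7] [ 77.9 138.3] 6647.5 z48 [0.0023 0.0392 0.048 ] z30 [0.0026 0.0525 0.03  ]
side [189.7 190.8] [ 9.  39.3] 184.0 z48 [0.4144 0.1901 0.048 ] z30 [0.421  0.2056 0.03  ]
side [327.2 195.5] [26.8 50.1] 960.5 z48 [ 0.8449 -0.1201  0.048 ] z30 [ 0.858  -0.1093  0.03  ]
side [215.7 178.9] [22.4 27.2] 476.0 z48 [0.5313 0.1907 0.048 ] z30 [0.5396 0.2062 0.03  ]
side [241.  167.7] [12.4 14.4] 137.0 z48 [0.6507 0.1894 0.048 ] z30 [0.6608 0.2049 0.03  ]
```

View pics/z.png

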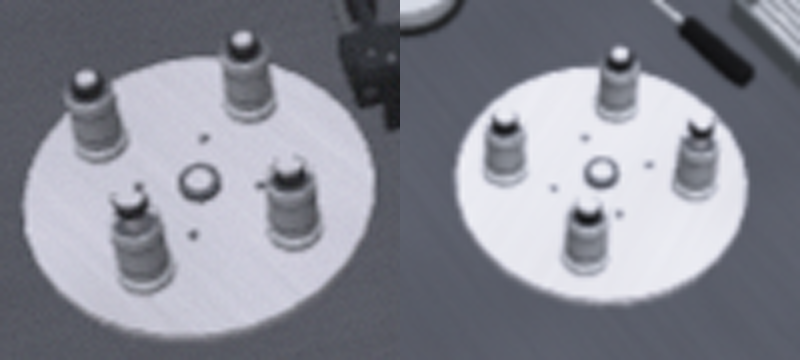

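The loose valve is the scene crop's lower-left one, with its neck visible at (140,218). It matches the side crop's right-hand one at (697,150). Next I'll triangulate it.

```bash
cat >> h.py <<'E'
def tri(a,ua,b,ub):
    o,d=ray(a,ua);p,e=ray(b,ub);s=np.linalg.lstsq(np.c_[d,-e],p-o,rcond=None)[0]
    P,Q=o+s[0]*d,p+s[1]*e;return (P+Q)/2,np.linalg.norm(P-Q)
E
python3 - <<'E'
from h import *
a=r.camera("scene");b=r.camera("side")
S=lambda x,y:np.array([145+(x-1.5)/4,160+(y-1.5)/4])
D=lambda x,y:np.array([215+(x-401.5)/4,185+(y-1.5)/4])
print("hub",tri(a,S(200,182),b,D(601,172)))
print("cap top",tri(a,S(130,200),b,D(702,124)))
for n,u,v in(("loose",S(145,277),D(695,184)),("A",S(295,233),D(618,105)),("B",S(250,105),D(505,170)),("C",S(101,145),D(585,257))):
    print(n,onz(a,u,.052).round(4),onz(b,v,.052).round(4))
# disc outline: project from hub guess
h=tri(a,S(200,182),b,D(601,172))[0]
for c in(a,b):
    g=c["pixels"].astype(int).min(2)
    rad=[]
    for t in np.arange(0,360,10):
        t=np.radians(t);q=[g[tuple(np.round(pix(c,[h[0]+k*np.cos(t),h[1]+k*np.sin(t),.048])).astype(int)[::-1])] for k in np.arange(.115,.15,.001)]
        rad.append((t,.115+.001*np.argmin(np.diff(np.convolve(q,[1/3]*3,'same')[1:-1]))))
    rad=np.array(rad);P=np.c_[h[0]+rad[:,1]*np.cos(rad[:,0]),h[1]+rad[:,1]*np.sin(rad[:,0])]
    M=np.c_[2*P,np.ones(len(P))];x=np.linalg.lstsq(M,(P**2).sum(1),rcond=None)[0];print("disc",x[:2].round(4),np.sqrt(x[2]+x[0]**2+x[1]**2))
E
```

```text
hub (array([ 0.54998433, -0.11953775,  0.0562446 ]), np.float64(0.00167954385164158))
cap top (array([ 0.61376628, -0.17243218,  0.13526288]), np.float64(0.0023199983920590456))
loose [ 0.6184 -0.1732  0.052 ] [ 0.6144 -0.1747  0.052 ]
A [ 0.6116 -0.0622  0.052 ] [ 0.6105 -0.0628  0.052 ]
B [ 0.4833 -0.0662  0.052 ] [ 0.4817 -0.069   0.052 ]
C [ 0.49  -0.183  0.052] [ 0.4878 -0.1851  0.052 ]
disc [ 0.547  -0.1194] 0.12780548587298227
disc [ 0.5513 -0.12  ] 0.12913665897033091
```

Emit:
{"fn": "play_rows", "kwargs": {
  "claw": [0,0,0,0,0],
  "delta_pos": [
    [-0.175,-0.009,0],
    [-0.175,-0.009,0],
    [-0.175,-0.009,0],
    [-0.175,-0.009,0],
    [-0.172,-0.007,0]
  ],
  "delta_rot": [
    [0,0,0],
    [0,0,0],
    [0,0,0],
    [0,0,0],
    [0,0,0]
  ]
}}

```text
time: 0.85
ee_pos: [0.6162, -0.1759, 0.2226]
eef_rot: [0.707, 0.707, 0.0, 0.0]
ft_force: [0.8, -0.3, 0.0]
width: 0.0868
grip_force: 0.0
```

Emit:
{"fn": "play_rows", "kwargs": {
  "claw": [0,0,0,0,0,0,0,0],
  "delta_pos": [
    [0,0,0],
    [0,0,0],
    [0,0,0],
    [0,0,0],
    [0,0,0],
    [0,0,0],
    [0,0,0],
    [0,0,0]
  ],
  "delta_rot": [
    [0,0,-0.0472],
    [0,0,-0.0472],
    [0,0,-0.0472],
    [0,0,-0.0472],
    [0,0,-0.0472],
    [0,0,-0.0472],
    [0,0,0],
    [0,0,0]
  ]
}}

```text
time: 1.65
ee_pos: [0.6164, -0.1745, 0.2225]
eef_rot: [0.336, 0.942, 0.0, -0.0]
ft_force: [-0.6, 0.0, -0.2]
width: 0.0867
grip_force: 0.0
```

```bash
cat >> h.py <<'E'
from scipy.spatial.transform import Rotation as Ro
def wray(s,c,uv):
    K=c["camera_matrix"];x=(uv[0]-K[0,2])/K[0,0];y=(uv[1]-K[1,2])/K[1,1];t=np.hypot(x,y)
    d=np.array([np.sin(t)*x/t,-np.sin(t)*y/t,-np.cos(t)]) if t>0 else np.array([0,0,-1.])
    R=Ro.from_quat(s["eef_rot"]).as_matrix();H=c["hand_eye"]
    return R@H[:3,3]+s["ee_pos"],R@(H[:3,:3]@d)
def wonz(s,c,uv,z):
    o,d=wray(s,c,uv);return o+d*(z-o[2])/d[2]
def wpix(s,c,p):
    R=Ro.from_quat(s["eef_rot"]).as_matrix();H=c["hand_eye"];K=c["camera_matrix"]
    q=H[:3,:3].T@(R.T@(np.asarray(p)-s["ee_pos"])-H[:3,3]);x,y=q[0],-q[1];t=np.arctan2(np.hypot(x,y),-q[2]);f=t/np.hypot(x,y)
    return np.array([K[0,0]*x*f+K[0,2],K[1,1]*y*f+K[1,2]])
E
python3 - <<'E'
from h import *
s=r.read_state();c=r.camera("wrist");cv2.imwrite("pics/w1.png",c["pixels"][:,:,::-1])
print(wpix(s,c,[.616,-.1745,.137]),wpix(s,c,[.616,-.1745,.048]),wpix(s,c,[.549,-.1197,.056]))
E
```

```text
[259.28216466 193.26406554] [259.11581257 172.03512303] [259.09118999  95.91948232]
```

View pics/w1.png

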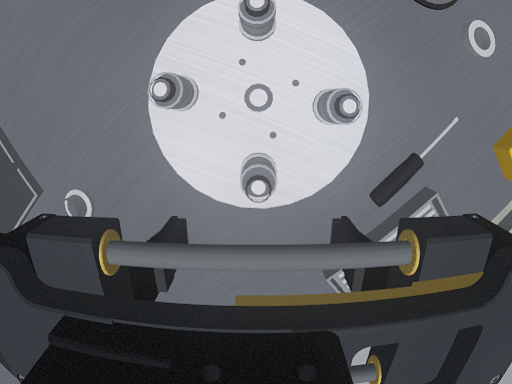

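The wrist view shows the loose cap top at (258,187), the hub at (259,97) and the foot's lower edge near (259,172).

Run:
```python
from h import *
s=r.read_state();c=r.camera("wrist");g=c["pixels"]
cv2.imwrite("pics/w2.png",cv2.resize(g[140:220,210:310,::-1],None,fx=6,fy=6,interpolation=cv2.INTER_CUBIC))
print(s["ee_pos"],wonz(s,c,(258.5,187.5),.137),wonz(s,c,(258.8,97.5),.056))
```

```text
[ 0.61638876 -0.17444772  0.22253591] [ 0.6116282  -0.17175536  0.137     ] [ 0.55016177 -0.12107179  0.056     ]
```

View pics/w2.png

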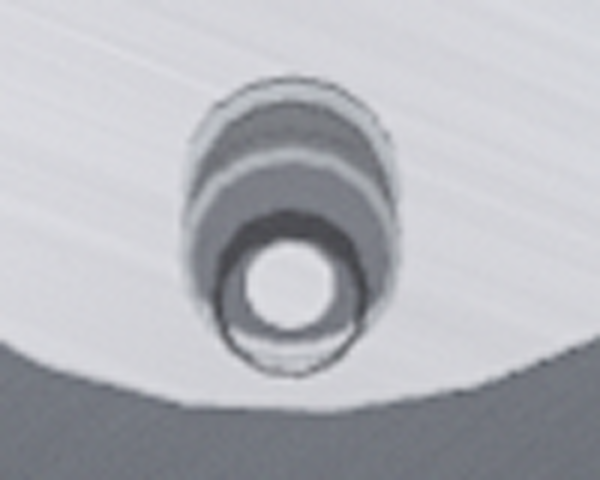

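Emit:
{"fn": "play_rows", "kwargs": {
  "claw": [0,0,0,0,0,0],
  "delta_pos": [
    [0.011,0,0],
    [0,0,0.15],
    [0,0,0.15],
    [0,0,0.12],
    [0,0,0.05],
    [0,0,0]
  ],
  "delta_rot": [
    [0,0,0],
    [0,0,0],
    [0,0,0],
    [0,0,0],
    [0,0,0],
    [0,0,0]
  ]
}}

```text
time: 2.35
ee_pos: [0.614, -0.1727, 0.1274]
eef_rot: [0.334, 0.942, -0.0, -0.001]
ft_force: [-0.2, -0.8, -0.2]
width: 0.087
grip_force: 0.0
```

Run:
```python
from h import *
s=r.read_state();c=r.camera("wrist");g=c["pixels"];print(s["ee_pos"],s["ft_force"],wpix(s,c,[.6145,-.1732,.137]))
cv2.imwrite("pics/w3.png",c["pixels"][:,:,::-1])
```

```text
[ 0.61398609 -0.17270249  0.1274115 ] [-0.21511213 -0.81652959 -0.19784047] [259.96319619 241.49710826]
```

View pics/w3.png

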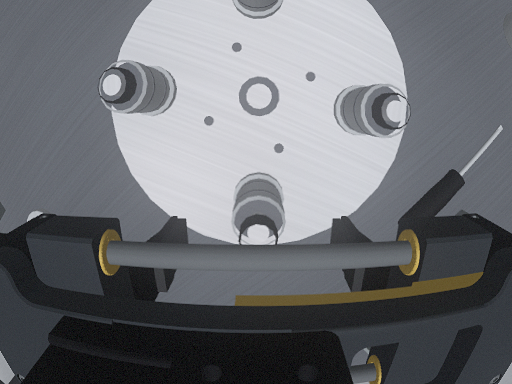

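The cap is centred between the fingers at (259,235). I'll descend and close gently.

Emit:
{"fn": "play_rows", "kwargs": {
  "claw": [0,0,0,0],
  "delta_pos": [
    [0,0,0.1],
    [0,0,0.09],
    [0,0,0.05],
    [0,0,0]
  ],
  "delta_rot": [
    [0,0,0],
    [0,0,0],
    [0,0,0],
    [0,0,0]
  ]
}}

```text
time: 2.8
ee_pos: [0.6146, -0.1729, 0.0804]
eef_rot: [0.334, 0.943, -0.0, -0.0]
ft_force: [-0.7, -0.1, 0.4]
width: 0.0868
grip_force: 0.0
```

Emit:
{"fn": "play_rows", "kwargs": {
  "claw": [0.2,0.35,0.45,0.5,0.55,0.6,0.65,0.7],
  "delta_pos": [
    [0,0,0],
    [0,0,0],
    [0,0,0],
    [0,0,0],
    [0,0,0],
    [0,0,0],
    [0,0,0],
    [0,0,0]
  ],
  "delta_rot": [
    [0,0,0],
    [0,0,0],
    [0,0,0],
    [0,0,0],
    [0,0,0],
    [0,0,0],
    [0,0,0],
    [0,0,0]
  ],
  "squeeze": 25
}}

```text
time: 3.6
ee_pos: [0.6147, -0.173, 0.0806]
eef_rot: [0.334, 0.943, 0.0, 0.0]
ft_force: [-0.9, -0.1, 0.4]
width: 0.0352
grip_force: 25.0
```

Emit:
{"fn": "play_rows", "kwargs": {
  "claw": [0.7,0.7,0.7,0.7,0.7,0.7,0.7,0.7],
  "delta_pos": [
    [0,0,0],
    [0,0,-0.02],
    [0,0,-0.05],
    [0,0,-0.1],
    [0,0,-0.13],
    [0,0,-0.15],
    [0,0,-0.1],
    [0,0,0]
  ],
  "delta_rot": [
    [0,0,0],
    [0,0,0],
    [0,0,0],
    [0,0,0],
    [0,0,0],
    [0,0,0],
    [0,0,0],
    [0,0,0]
  ],
  "squeeze": 35
}}

```text
time: 4.4
ee_pos: [0.6162, -0.1734, 0.1944]
eef_rot: [0.334, 0.943, 0.0, 0.003]
ft_force: [0.4, -0.5, -4.2]
width: 0.0352
grip_force: 35.0
```

Run:
```python
from h import *
s=r.read_state();a=r.camera("scene");b=r.camera("side");print(s["ft_force"],s["ee_pos"])
o=[]
for c in(a,b):
    u=pix(c,s["ee_pos"]).astype(int);print(u);o.append(cv2.resize(c["pixels"][u[1]-60:u[1]+60,u[0]-65:u[0]+65,::-1],None,fx=3,fy=3,interpolation=cv2.INTER_CUBIC))
cv2.imwrite("pics/lift.png",np.hstack(o))
```

```text
[ 0.36239166 -0.47574883 -4.1975463 ] [ 0.61623353 -0.17335168  0.19441325]
[173 196]
[292 203]
```

View pics/lift.png

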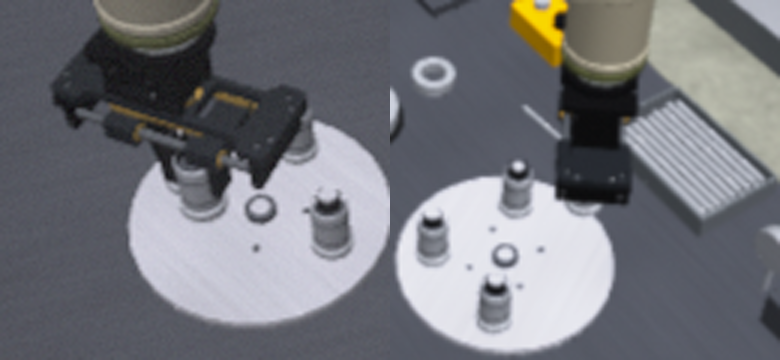

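It was lifted cleanly and the other three are still standing. Next I'll carry it to the anvil.

Emit:
{"fn": "play_rows", "kwargs": {
  "claw": [0.7,0.7,0.7,0.7,0.7,0.7,0.7,0.7],
  "delta_pos": [
    [0.06,0.05,0],
    [0.1,0.0835,0],
    [0.1,0.0835,0],
    [0.1,0.0835,0],
    [0.1,0.0835,0],
    [0.1,0.0835,0],
    [0.1,0.0835,0],
    [0.1,0.0835,0]
  ],
  "delta_rot": [
    [0,0,0],
    [0,0,0],
    [0,0,0],
    [0,0,0],
    [0,0,0],
    [0,0,0],
    [0,0,0],
    [0,0,0]
  ]
}}

```text
time: 5.3
ee_pos: [0.575, 0.0232, 0.189]
eef_rot: [0.334, 0.943, -0.0, -0.001]
ft_force: [0.1, 1.2, -4.3]
width: 0.0356
grip_force: 35.0
```

Emit:
{"fn": "play_rows", "kwargs": {
  "claw": [0.7,0.7,0.7,0.7,0.7,0.7,0.7,0.7],
  "delta_pos": [
    [0.1,0.0835,0],
    [0.1,0.0835,0],
    [0.1,0.0835,0],
    [0.1,0.0835,0],
    [0.1,0.0835,0],
    [0.1,0.0835,0],
    [0.08,0.067,0],
    [0.05,0.042,0]
  ],
  "delta_rot": [
    [0,0,0],
    [0,0,0],
    [0,0,0],
    [0,0,0],
    [0,0,0],
    [0,0,0],
    [0,0,0],
    [0,0,0]
  ]
}}

```text
time: 6.1
ee_pos: [0.538, 0.2104, 0.1892]
eef_rot: [0.333, 0.943, -0.0, -0.001]
ft_force: [0.1, 0.9, -5.6]
width: 0.0351
grip_force: 35.0
```

Emit:
{"fn": "play_rows", "kwargs": {
  "claw": [0.7,0.7],
  "delta_pos": [
    [0,0,0],
    [0,0,0]
  ],
  "delta_rot": [
    [0,0,0],
    [0,0,0]
  ]
}}

```text
time: 6.3
ee_pos: [0.5398, 0.2072, 0.1899]
eef_rot: [0.334, 0.943, -0.001, -0.0]
ft_force: [-0.1, -0.4, -3.6]
width: 0.035
grip_force: 35.0
```

Run:
```python
from h import *
s=r.read_state();c=r.camera("wrist");print(s["ee_pos"],s["eef_rot"],s["ft_force"],s["grip_force"],s["width"])
cv2.imwrite("pics/w4.png",c["pixels"][:,:,::-1])
print(wpix(s,c,[.541,.208,.03]))
```

```text
[0.53975402 0.20719577 0.18992076] [ 3.34103099e-01  9.42536330e-01 -5.89764813e-04 -1.95185479e-04] [-0.12669021 -0.41140578 -3.56200288] 34.99399132328108 0.035044179237060914
[260.83628621 175.36797857]
```

View pics/w4.png

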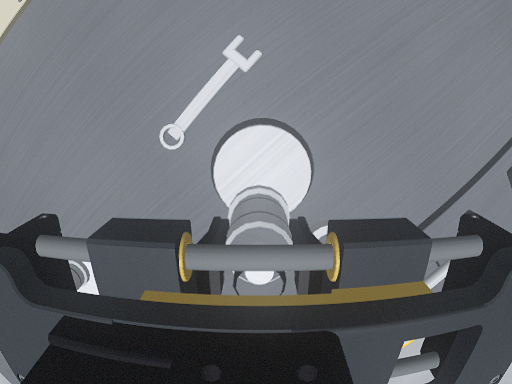

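The anvil is centred at (262,174), which matches the predicted position. I'll lower the valve onto it.

Emit:
{"fn": "play_rows", "kwargs": {
  "claw": [0.7,0.7,0.7,0.7,0.7,0.7,0.7,0.7],
  "delta_pos": [
    [0,0,0.06],
    [0,0,0.12],
    [0,0,0.12],
    [0,0,0.12],
    [0,0,0.1],
    [0,0,0.06],
    [0,0,0.02],
    [0,0,0]
  ],
  "delta_rot": [
    [0,0,0],
    [0,0,0],
    [0,0,0],
    [0,0,0],
    [0,0,0],
    [0,0,0],
    [0,0,0],
    [0,0,0]
  ]
}}

```text
time: 7.15
ee_pos: [0.54, 0.2076, 0.0703]
eef_rot: [0.334, 0.942, -0.0, -0.0]
ft_force: [-0.0, 1.0, -4.5]
width: 0.0349
grip_force: 35.0
```

Emit:
{"fn": "play_rows", "kwargs": {
  "claw": [0.7,0.7,0.7,0.7],
  "delta_pos": [
    [0,0,0.015],
    [0,0,0.01],
    [0,0,0.005],
    [0,0,0]
  ],
  "delta_rot": [
    [0,0,0],
    [0,0,0],
    [0,0,0],
    [0,0,0]
  ]
}}

```text
time: 7.55
ee_pos: [0.54, 0.208, 0.0647]
eef_rot: [0.334, 0.943, 0.0, 0.0]
ft_force: [-0.8, -0.9, -4.4]
width: 0.0351
grip_force: 35.0
```

Emit:
{"fn": "play_rows", "kwargs": {
  "claw": [0.7,0.7,0.7,0.7],
  "delta_pos": [
    [0,0,0.005],
    [0,0,0.005],
    [0,0,0],
    [0,0,0]
  ],
  "delta_rot": [
    [0,0,0],
    [0,0,0],
    [0,0,0],
    [0,0,0]
  ]
}}

```text
time: 7.95
ee_pos: [0.54, 0.208, 0.0626]
eef_rot: [0.334, 0.943, 0.0, 0.0]
ft_force: [-0.8, 0.2, -4.3]
width: 0.0348
grip_force: 35.0
```

Emit:
{"fn": "play_rows", "kwargs": {
  "claw": [0.7,0.7],
  "delta_pos": [
    [0,0,0.003],
    [0,0,0]
  ],
  "delta_rot": [
    [0,0,0],
    [0,0,0]
  ]
}}

```text
time: 8.15
ee_pos: [0.5401, 0.208, 0.0625]
eef_rot: [0.334, 0.943, 0.0, 0.0]
ft_force: [-2.3, -1.1, 3.8]
width: 0.0352
grip_force: 35.0
```

Emit:
{"fn": "play_rows", "kwargs": {
  "claw": [0.6,0.5,0.3,0.2,0.1,0,0,0],
  "delta_pos": [
    [0,0,0],
    [0,0,0],
    [0,0,0],
    [0,0,0],
    [0,0,0],
    [0,0,0],
    [0,0,0],
    [0,0,0]
  ],
  "delta_rot": [
    [0,0,0],
    [0,0,0],
    [0,0,0],
    [0,0,0],
    [0,0,0],
    [0,0,0],
    [0,0,0],
    [0,0,0]
  ]
}}

```text
time: 8.95
ee_pos: [0.54, 0.208, 0.062]
eef_rot: [0.334, 0.943, 0.0, 0.0]
ft_force: [-0.3, -0.5, -0.4]
width: 0.0823
grip_force: 0.0
```

Emit:
{"fn": "play_rows", "kwargs": {
  "claw": [0,0,0,0,0,0,0],
  "delta_pos": [
    [0,0,-0.05],
    [0,0,-0.1],
    [0,0,-0.15],
    [0,0,-0.15],
    [0,0,-0.15],
    [0,0,-0.05],
    [0,0,0]
  ],
  "delta_rot": [
    [0,0,0],
    [0,0,0],
    [0,0,0],
    [0,0,0],
    [0,0,0],
    [0,0,0],
    [0,0,0]
  ]
}}

```text
time: 9.65
ee_pos: [0.5407, 0.2084, 0.1939]
eef_rot: [0.334, 0.943, 0.001, 0.001]
ft_force: [0.3, -0.2, -0.6]
width: 0.0871
grip_force: 0.0
```

Run:
```python
from h import *
s=r.read_state();c=r.camera("wrist");a=r.camera("scene");b=r.camera("side");print(s["ee_pos"],s["ft_force"],s["width"])
u=pix(b,[.54,.208,.08]).astype(int);v=pix(a,[.54,.208,.08]).astype(int)
z=lambda im,u,k:cv2.resize(im[u[1]-k:u[1]+k,u[0]-k:u[0]+k,::-1],(390,390),interpolation=cv2.INTER_CUBIC)
w=wpix(s,c,[.54,.208,.12]);print(w,wpix(s,c,[.54,.208,.038]),wpix(s,c,[.541,.208,.03]))
cv2.imwrite("pics/rel.png",np.hstack([z(b["pixels"],u,35),z(c["pixels"],(258,200),65)]))
```

```text
[0.54071949 0.20841351 0.19389325] [ 0.31645678 -0.19715763 -0.56150247] 0.0871308672176135
[258.43169007 196.93553264] [258.26485716 175.24982734] [258.81650263 174.36799273]
```

View pics/rel.png

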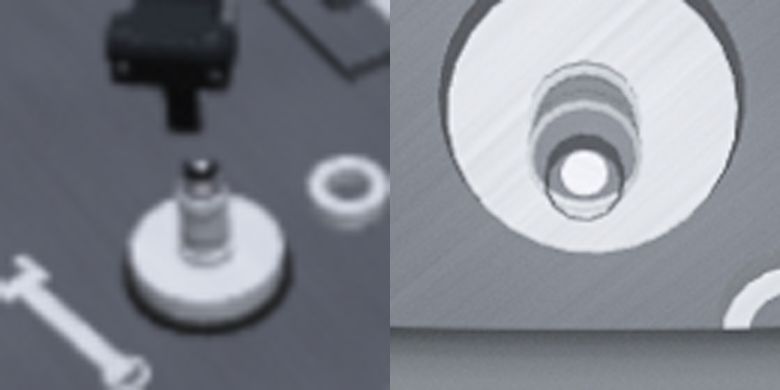

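The cap is still up, and the valve stands well inside the anvil rim. I'll shut the fingers and press on the cap.

Emit:
{"fn": "play_rows", "kwargs": {
  "claw": [1,1,1,1,1,1,1,1],
  "delta_pos": [
    [0,0,0],
    [0,0,0],
    [0,0,0],
    [0,0,0],
    [0,0,0],
    [0,0,0],
    [0,0,0],
    [0,0,0]
  ],
  "delta_rot": [
    [0,0,0],
    [0,0,0],
    [0,0,0],
    [0,0,0],
    [0,0,0],
    [0,0,0],
    [0,0,0],
    [0,0,0]
  ]
}}

```text
time: 10.6
ee_pos: [0.5399, 0.208, 0.192]
eef_rot: [0.334, 0.943, 0.0, 0.0]
ft_force: [0.1, -0.1, 0.7]
width: 0.0308
grip_force: 0.0
```

Emit:
{"fn": "play_rows", "kwargs": {
  "claw": [1,1,1,1,1,1,1,1],
  "delta_pos": [
    [0,0,0.05],
    [0,0,0.1],
    [0,0,0.1],
    [0,0,0.06],
    [0,0,0.03],
    [0,0,0.01],
    [0,0,0],
    [0,0,0]
  ],
  "delta_rot": [
    [0,0,0],
    [0,0,0],
    [0,0,0],
    [0,0,0],
    [0,0,0],
    [0,0,0],
    [0,0,0],
    [0,0,0]
  ]
}}

```text
time: 11.4
ee_pos: [0.5404, 0.2082, 0.1228]
eef_rot: [0.334, 0.943, 0.0, 0.001]
ft_force: [-0.2, -0.4, -0.2]
width: 0.0004
grip_force: 0.0
```

Emit:
{"fn": "play_rows", "kwargs": {
  "claw": [1,1,1,1,1,1,1,1],
  "delta_pos": [
    [0,0,0.01],
    [0,0,0.01],
    [0,0,0.01],
    [0,0,0.01],
    [0,0,0.01],
    [0,0,0.01],
    [0,0,0.01],
    [0,0,0]
  ],
  "delta_rot": [
    [0,0,0],
    [0,0,0],
    [0,0,0],
    [0,0,0],
    [0,0,0],
    [0,0,0],
    [0,0,0],
    [0,0,0]
  ]
}}

```text
time: 12.2
ee_pos: [0.5404, 0.2082, 0.1088]
eef_rot: [0.334, 0.943, 0.0, 0.001]
ft_force: [-0.5, -0.3, 5.0]
width: 0.0008
grip_force: 2.5
```

Emit:
{"fn": "play_rows", "kwargs": {
  "claw": [1,1],
  "delta_pos": [
    [0,0,0.01],
    [0,0,0]
  ],
  "delta_rot": [
    [0,0,0],
    [0,0,0]
  ]
}}

```text
time: 12.4
ee_pos: [0.5404, 0.2082, 0.1068]
eef_rot: [0.334, 0.943, 0.0, 0.001]
ft_force: [-1.8, 0.0, 5.4]
width: 0.0004
grip_force: 2.6
```

Emit:
{"fn": "play_rows", "kwargs": {
  "claw": [1,1],
  "delta_pos": [
    [0,0,0.005],
    [0,0,0]
  ],
  "delta_rot": [
    [0,0,0],
    [0,0,0]
  ]
}}

```text
time: 12.6
ee_pos: [0.5404, 0.2082, 0.1059]
eef_rot: [0.334, 0.943, 0.0, 0.001]
ft_force: [-1.1, -0.7, 5.7]
width: 0.0008
grip_force: 3.2
```

Emit:
{"fn": "play_rows", "kwargs": {
  "claw": [1,1],
  "delta_pos": [
    [0,0,0.005],
    [0,0,0]
  ],
  "delta_rot": [
    [0,0,0],
    [0,0,0]
  ]
}}

```text
time: 12.8
ee_pos: [0.5406, 0.2083, 0.1055]
eef_rot: [0.334, 0.943, 0.001, 0.001]
ft_force: [-3.1, -1.7, 10.6]
width: 0.0003
grip_force: 5.3
```

Emit:
{"fn": "play_rows", "kwargs": {
  "claw": [1,1],
  "delta_pos": [
    [0,0,0.004],
    [0,0,0]
  ],
  "delta_rot": [
    [0,0,0],
    [0,0,0]
  ]
}}

```text
time: 13.0
ee_pos: [0.541, 0.2085, 0.1055]
eef_rot: [0.334, 0.943, 0.001, 0.001]
ft_force: [-4.3, -2.3, 16.5]
width: 0.0003
grip_force: 8.2
```

Emit:
{"fn": "play_rows", "kwargs": {
  "claw": [1,1,1],
  "delta_pos": [
    [0,0,0.004],
    [0,0,0.002],
    [0,0,0]
  ],
  "delta_rot": [
    [0,0,0],
    [0,0,0],
    [0,0,0]
  ]
}}

```text
time: 13.3
ee_pos: [0.5416, 0.2088, 0.1056]
eef_rot: [0.334, 0.943, 0.001, 0.002]
ft_force: [-5.1, -2.8, 24.7]
width: 0.0002
grip_force: 12.5
```

Emit:
{"fn": "play_rows", "kwargs": {
  "claw": [1,1,1,1,1,1,1],
  "delta_pos": [
    [0,0,-0.02],
    [0,0,-0.05],
    [0,0,-0.1],
    [0,0,-0.15],
    [0,0,-0.15],
    [0,0,-0.1],
    [0,0,0]
  ],
  "delta_rot": [
    [0,0,0],
    [0,0,0],
    [0,0,0],
    [0,0,0],
    [0,0,0],
    [0,0,0],
    [0,0,0]
  ]
}}

```text
time: 14.0
ee_pos: [0.5412, 0.2087, 0.2195]
eef_rot: [0.334, 0.943, 0.002, 0.002]
ft_force: [-0.0, 0.9, 0.2]
width: 0.0006
grip_force: 0.0
```

Run:
```python
from h import *
s=r.read_state();a=r.camera("scene");b=r.camera("side");print(s["ee_pos"],s["ft_force"])
z=lambda im,x,y,k:cv2.resize(im[y-k:y+k,x-k:x+k,::-1],(390,390),interpolation=cv2.INTER_CUBIC)
u=pix(b,[.54,.208,.07]).astype(int)
cv2.imwrite("pics/fin.png",np.hstack([z(b["pixels"],*u,35),z(a["pixels"],235,200,85)]))
```

```text
[0.54119815 0.208681   0.21949705] [-0.00485055  0.90103908  0.21298162]
```

View pics/fin.png

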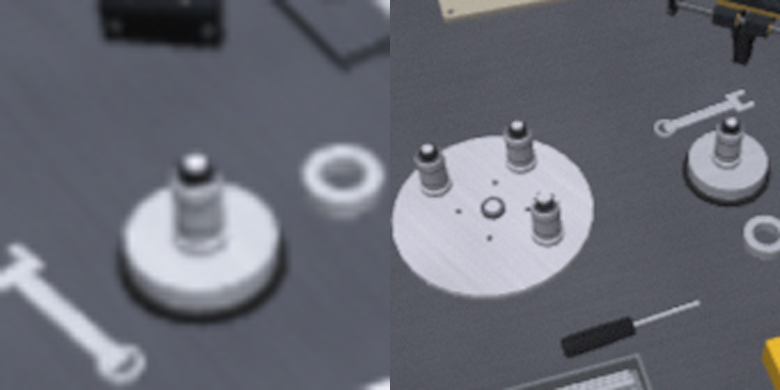

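The cap is home with no neck showing, the valve is upright on the anvil, and the other three are standing on the disc.

```bash
python3 -c "
from bench import r
print(r.close_job())"
```

```text
the job is handed in; nothing more can be done
None
```

The loose cartridge is standing upright on the anvil with its cap pressed fully home. The other three still stand on the rotary table, nothing else on the bench was touched as far as the pictures show, and the job was handed in at about 14 s.

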